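# Put the bead-roller die pairs back on their stands

### The arm

A 6-joint arm with a two-finger parallel gripper is mounted at the origin on the work surface. World frame = base frame: x ahead of the robot, y to its left, z up, the work surface at z = 0. Lengths are in m, angles in degrees, forces in N, time in s.
With the tool pointing down it reaches from about 0.3 to 0.75 m from the base axis. Payload 8.5 kg.
Tool frame: the origin (TCP) lies at the very end of the fingers, on their centre line; the grasp point (between the pads) lies 19 mm behind it; z points along the fingers, y is the line along which they close (so a half turn about z gives the same grasp; the last joint's range is limited). The gripper opens to 85 mm and grips with 20 to 120 N. Pads are 22 mm wide; open, the fingers measure 114 mm over their backs; the gripper's body (76 mm by 85 mm) begins 54 mm behind the grasp point. The pads swing forward as they close: fully open they stand 13 mm farther back than shut.
Start: joints at [56.648, 21.807, 74.336, -0, 83.858, -12.336], TCP at [0.197, 0.513, 0.231] pointing down, gripper open.
Joint ranges: [-178.18, 178.18], [-50.72, 133.34], [12.68, 142.11], [-81.47, 261.47], [9.98, 163.14], [-165.26, 165.26]. Speed limits (degrees/s): [136.94, 136.94, 180, 180, 180, 180].

### API

Orientations are given as a 3x3 rotation matrix whose columns are the frame's x, y, z axes.
In Python, from rig import observe, cams, ticket gives the robot as it stands.
- The arm moves only by the tool move_arm, never from a script. Its arguments are lists of equal length, an entry for each row: "jaw": the finger opening in cm, from 0 to 8.54; "dp": the shift along the tool's x, y, z in cm, a list of three; "turn": the turn, a rotation vector about the tool's x, y, z in rad, a list of three. In form: {"jaw": [jaw, ...], "dp": [[tx, ty, tz], ...], "turn": [[wx, wy, wz], ...]}. A call has 1 to 12 rows; each row shifts and turns the commanded pose from where the row before left it, along the tool's axes as they then stand; what a row does not reach is not made up. A row lasts 1/12 s, in which the tool goes at most 41.7 mm and 7.16 degrees, less where a joint would pass 70% of its speed; a pose out of reach is approached as far as the arm can. A call is refused whole if a number of a shift passes 4.17 or a number of a turn 0.125, either way. A call with a gripper value outside its range is refused whole. The fingers move at their own pace and stop on an object; "force" is the grip in N (left out, the last holds). Time passes only in rows, so rows that do not move let the fingers close. It gives the time, the measured TCP pose, the force, the opening and the grip force at its end, in the units of the state.
- observe(): the state, without advancing time (a new reading comes with each control period).
- cams.get_image(name): name is "scene" or "top" or "wrist"; returns (picture, depth): 420x560x3 uint8, red, green, blue; 420x560 float32, m along the optical axis (not along the pixel's ray), 0 where there is no reading.
- cams.calibration(name): a dict with "vertical_fov" (degrees; the focal length in pixels is half the picture's height over the tangent of half this angle, whatever the lens; pixels are square), "cx", "cy" (the principal point, pixels), "view" (4x4, takes a point from world to camera coordinates); the wrist camera has in their place "tool_from_camera" (4x4, takes a point from camera to tool coordinates, whose origin is the TCP and whose axes are the flange's). Camera axes: x right, y up, looking along -z (the intrinsics and any distortion apply to the point x, -y, -z); pixel columns grow to the right and rows downward; lengths in m; the calibration is good to about 2 mm. The wrist camera is an equidistant fisheye: a pixel r from the principal point sees the ray r / f radians off the axis. A picture is of the moment at which its call begins: read the wrist's pose just before it. calibration takes no time and is no camera call.
- ticket.close_job(): hands the job in; it is judged then, once.
Trained networks look in the newest picture that a camera, given by its name, has taken for a name from the list of things; names that differ only in an ending like _2 or _b are one class to them, and where a whole thing is asked for, a point or a joint stands for the part that bears it (a point fixed in the world has none). Each returns a list of dicts, best first, with "p" (0 to 1); they miss things now and then, are a little off and sometimes report something else, mostly with a low value. They report only what shows in the picture. A call takes as long as a camera call. They do not tell look-alikes from the thing itself.
- cams.spot_in(camera, query): "box" ([centre column, centre row, width, height] as shares, 0 to 1, of the picture: columns of its width, rows of its height, round what is visible of it).
- cams.outline_of(camera, query): "mask" (420x560 bool, what is visible of it) and "box" ([centre column, centre row, width, height] as shares, 0 to 1, of the picture: columns of its width, rows of its height, round what is visible of it).
- cams.mark_of(camera, query): "location" ([column, row] as shares, 0 to 1, of the picture: columns of its width, rows of its height: a listed point, or the origin of a listed thing).
The state is a dict: "time_s": time; "q": joint angles; "qvel": joint speeds; "joint_efforts": joint torques, N m; "position": TCP position; "tool_rot": TCP orientation; "ft_force": force on the tool from outside, world axes, zero at the start; "wrist_torque": the same for the moment, N m; "grip_width": finger opening in m; "gripper_force": force on a finger pad.
Only numpy, scipy, OpenCV 4.12 (cv2) and the standard library are available. Lean on these libraries where they do the work, as an engineer would, in place of code of your own. Each camera call takes 0.05 s, during which the arm holds its last target. There are 200 camera calls.

### The job

Put the four painted forming rolls back on the storage stands, each pair over the pin of the stand of its own colour: the large roll at the bottom, flat on the plate, and the small one flat on top of it, painted faces up. Leave the unpainted roll, the black star knob and the screwdriver where they are.

Things in the scene. Friction and masses are not known exactly. Their poses are not given: they have to be found in the camera images.
- blue_large: large lower forming roll of the blue pair: bare-steel ring 58 mm in outer diameter, 24 mm thick, with a 24 mm bore right through and a blue painted top face; lies flat and loose, painted face up. Origin: centre of its underside; z is the bore's axis, up out of the painted face. 0.40 kg, give or take a fifth
- blue_small: small upper forming roll of the blue pair: bare-steel ring 42 mm in outer diameter, 22 mm thick, with a 24 mm bore right through and a blue painted top face; lies flat and loose, painted face up. Origin: centre of its underside; z is the bore's axis, up out of the painted face. 0.16 kg, give or take a fifth
- yellow_large: large lower forming roll of the yellow pair: bare-steel ring 58 mm in outer diameter, 24 mm thick, with a 24 mm bore right through and a yellow painted top face; lies flat and loose, painted face up. Origin: centre of its underside; z is the bore's axis, up out of the painted face. 0.40 kg, give or take a fifth
- yellow_small: small upper forming roll of the yellow pair: bare-steel ring 42 mm in outer diameter, 22 mm thick, with a 24 mm bore right through and a yellow painted top face; lies flat and loose, painted face up. Origin: centre of its underside; z is the bore's axis, up out of the painted face. 0.16 kg, give or take a fifth
- blue_stand: fixed storage stand of the blue pair: round blue base plate, 84 mm in diameter and 6 mm thick, with one upright steel pin in its middle, 8 mm in diameter, tip slightly tapered, its top 46 mm above the bench (40 mm above the plate). The pair goes over the pin, so each roll has 8 mm of play all round. Origin: centre of the plate's underside, on the bench; z up along the pin
- yellow_stand: fixed storage stand of the yellow pair: round yellow base plate, 84 mm in diameter and 6 mm thick, with one upright steel pin in its middle, 8 mm in diameter, tip slightly tapered, its top 46 mm above the bench (40 mm above the plate). The pair goes over the pin, so each roll has 8 mm of play all round. Origin: centre of the plate's underside, on the bench; z up along the pin
- bare_roll: unpainted plain steel roll, 50 mm in outer diameter, 24 mm thick, 24 mm bore, loose on the bench; not part of the job, to be left alone. Origin: centre of its underside
- star_knob: black star-shaped clamp knob, 55 mm across and 20 mm high, lying on its face with its steel screw sticking straight up to 61 mm above the bench; loose, to be left alone. Origin: centre of its underside
- screwdriver: screwdriver with a red handle, 190 mm long, lying on the bench along its own x axis with the handle to -x; loose, to be left alone. Origin: on the bench, under the middle of its length
There are look-alikes about, which are no part of the job. What is shaped like the yellow_large but purple or red is not meant.

How it is judged (in metres and radians):
At the end, for the whole second after the job is handed in: On each stand its colour's large roll lies on the plate (underside 3 to 10 mm above the bench) and the small one on top of it (27 to 34 mm), centres within 12 mm of the stand's axis, painted faces up and level within 0.08 rad, at rest (horizontal distance between each of blue_large, blue_small and blue_stand below 0.012 m and z of blue_large in the frame of blue_stand between 0.003 and 0.01 m and angle between each of blue_large, blue_small, yellow_large, yellow_small's own z axis and vertical below 0.08 rad and linear speed of each of blue_large, blue_small, yellow_large, yellow_small below 0.02 m/s and z of blue_small in the frame of blue_stand between 0.027 and 0.034 m and horizontal distance between each of yellow_large, yellow_small and yellow_stand below 0.012 m and z of yellow_large in the frame of yellow_stand between 0.003 and 0.01 m and z of yellow_small in the frame of yellow_stand between 0.027 and 0.034 m); the robot touches nothing.
It fails at once if the bare roll is shifted by more than 30 mm (distance of bare_roll from where it was at the start of the episode above 0.03 m).
It fails at once if the star knob is shifted by more than 30 mm (distance of star_knob from where it was at the start of the episode above 0.03 m).
It fails at once if the screwdriver is shifted by more than 30 mm (distance of screwdriver from where it was at the start of the episode above 0.03 m).
It also fails if it takes over 99 s, if anything falls off the work surface, if the arm or the gripper's body presses on something with over 40 N, if the wrist force passes 120 N, or if a joint passes its speed limit or range.

## Working session

There is one attempt and no reset: what is moved stays moved. The work goes in short steps, Python scripts to look and compute and a tool call to move; the robot and the scene stay as the last step left them, time stands still between calls to the robot, and variables do not carry over. Pictures are saved under pics/ and viewed, at most 14 in all, crops included, and the job is handed in when it is done.

Besides the shell and the picture viewer there is one more tool, called after ">>>" as a command line: name --argument value ..., lists and objects as JSON in quotes. move_arm: Moves the arm, as the interface text tells. Its arguments: {"type":"object","properties":{"jaw":{"type":"array","items":{"type":"number"}},"dp":{"type":"array","items":{"type":"array","items":{"type":"number"}}},"turn":{"type":"array","items":{"type":"array","items":{"type":"number"}}},"force":{"type":"number"}},"required":["jaw","dp","turn"]}

```bash
ls; mkdir -p pics
python3 - <<'E'
from rig import observe,cams
import cv2,numpy as np
s=observe();print({k:np.round(v,3).tolist() for k,v in s.items()})
ims=[]
for n in ["top","scene","wrist"]:
    im,d=cams.get_image(n);np.savez(f"pics/{n}0.npz",im=im,d=d);cv2.imwrite(f"pics/{n}0.png",im[:,:,::-1])
    print(n,cams.calibration(n))
E
```

```text
pics
{'time_s': 0.0, 'q': [56.648, 21.841, 74.387, 0.002, 83.859, -12.337], 'qvel': [0.025, -0.052, 0.089, 0.042, 0.096, 0.112], 'joint_efforts': [-0.001, -44.846, -23.128, -0.0, 0.005, 0.0], 'position': [0.197, 0.513, 0.231], 'tool_rot': [[-0.933, 0.359, -0.001], [0.359, 0.933, -0.001], [0.0, -0.001, -1.0]], 'ft_force': [-0.407, -0.987, -0.392], 'wrist_torque': [-0.019, -0.017, -0.005], 'gripper_force': 0.0, 'grip_width': 0.086}
top {'vertical_fov': 55.429833664219736, 'cx': 277.9862341414838, 'cy': 215.3817232612492, 'view': array([[ 0.00301182, -0.99987686,  0.01540092, -0.01459601],
       [ 0.98810087,  0.00534398,  0.15371436, -0.5610695 ],
       [-0.15377773,  0.0147547 ,  0.9879953 , -1.11558845],
       [ 0.        ,  0.        ,  0.        ,  1.        ]])}
scene {'vertical_fov': 44.27297252620576, 'cx': 283.4955874606518, 'cy': 208.21554093509772, 'view': array([[ 0.11504013,  0.99331456, -0.00958959, -0.04578998],
       [-0.67252668,  0.08498577,  0.73517704,  0.35941712],
       [ 0.73107704, -0.0781256 ,  0.67780731, -1.67975379],
       [ 0.        ,  0.        ,  0.        ,  1.        ]])}
wrist {'vertical_fov': 65.70646984690485, 'cx': 281.7576422504634, 'cy': 209.12608107261696, 'tool_from_camera': array([[-2.29115649e-05,  9.60756389e-01,  2.77393510e-01,
         7.02888211e-02],
       [ 9.99999881e-01, -1.13300962e-04,  4.75015386e-04,
        -2.21215713e-04],
       [ 4.87803019e-04,  2.77393488e-01, -9.60756272e-01,
        -1.41884061e-01],
       [ 0.00000000e+00,  0.00000000e+00,  0.00000000e+00,
         1.00000000e+00]])}
```

View pics/top0.png

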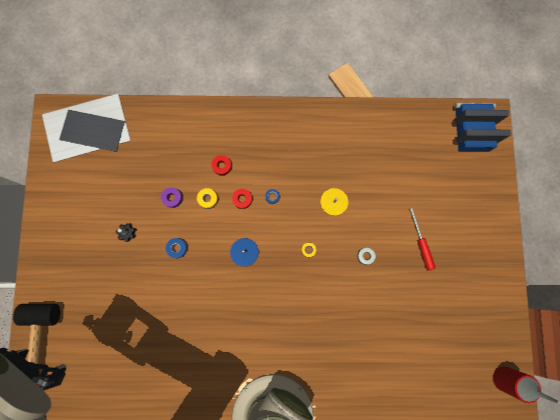

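View pics/scene0.png

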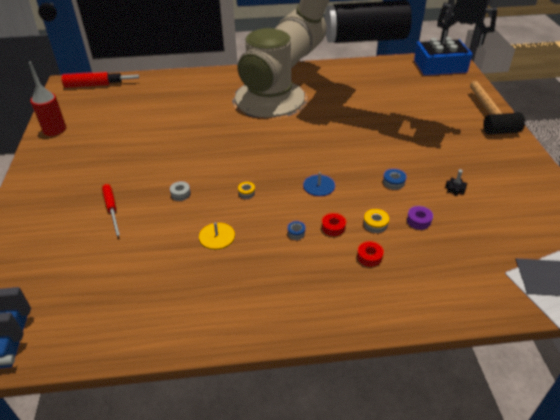

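The top view shows yellow_large at (207,198) between purple and red look-alikes, and blue_large at (176,248). blue_small is at (272,197), yellow_small at (309,250), the blue stand at (244,252) and the yellow stand at (334,201). The bare roll is at (367,256) and the knob at (126,232).

```bash
cat > h.py <<'E'
import numpy as np, cv2
from rig import observe,cams
def pix2w(name,u,v,z,T=None):
    c=cams.calibration(name); f=210/np.tan(np.radians(c["vertical_fov"]/2))
    a=(np.array([u,v])-[c["cx"],c["cy"]])/f
    if name=="wrist":
        r=np.hypot(*a); ray=np.array([*(a*np.sin(r)/max(r,1e-9)),np.cos(r)])
        s=observe() if T is None else T
        W=np.eye(4); W[:3,:3]=s["tool_rot"]; W[:3,3]=s["position"]; W=W@c["tool_from_camera"]
    else: ray=np.array([*a,1.]); W=np.linalg.inv(c["view"])
    d=W[:3,:3]@(ray*[1,-1,-1]); o=W[:3,3]
    return (o+d*(z-o[2])/d[2])[:2]
def blobs(im,col,amin=30):
    h=cv2.cvtColor(np.ascontiguousarray(im),cv2.COLOR_RGB2HSV)
    lo,hi={"yellow":((22,150,120),(35,255,255)),"blue":((98,110,60),(125,255,255))}[col]
    m=cv2.inRange(h,lo,hi)
    n,l,st,_=cv2.connectedComponentsWithStats(m)
    out=[]
    for i in range(1,n):
        if st[i,4]<amin: continue
        cs,_=cv2.findContours((l==i).astype(np.uint8),cv2.RETR_EXTERNAL,cv2.CHAIN_APPROX_NONE)
        c=max(cs,key=len)
        (x,y),ax,an=cv2.fitEllipse(c) if len(c)>5 else ((0,0),(0,0),0)
        out.append((x,y,ax[0],ax[1],int(st[i,4])))
    return out
E
python3 - <<'E'
from h import *
for n in ["top","scene"]:
    im=np.load(f"pics/{n}0.npz")["im"]
    for c in ["yellow","blue"]:
        for b in blobs(im,c):
            print(n,c,np.round(b,1),[ (z,*np.round(pix2w(n,b[0],b[1],z),4)) for z in (.006,.022,.024)])
E
```

```text
top yellow [206.5 197.8  18.3  19.1 234. ] [(0.006, np.float64(0.6193), np.float64(0.2022)), (0.022, np.float64(0.6161), np.float64(0.1996)), (0.024, np.float64(0.6157), np.float64(0.1992))]
top yellow [333.9 201.3  25.9  26.5 558. ] [(0.006, np.float64(0.6109), np.float64(-0.1813)), (0.022, np.float64(0.6078), np.float64(-0.1788)), (0.024, np.float64(0.6074), np.float64(-0.1784))]
top yellow [308.5 249.4  13.2  13.5  93. ] [(0.006, np.float64(0.4656), np.float64(-0.1035)), (0.022, np.float64(0.4645), np.float64(-0.102)), (0.024, np.float64(0.4644), np.float64(-0.1018))]
top blue [473.3 107.8   9.4  38.2 228. ] [(0.006, np.float64(0.9131), np.float64(-0.627)), (0.022, np.float64(0.906), np.float64(-0.6185)), (0.024, np.float64(0.9051), np.float64(-0.6174))]
top blue [474.6 125.8  10.5  42.3 315. ] [(0.006, np.float64(0.8538), np.float64(-0.6269)), (0.022, np.float64(0.8474), np.float64(-0.6184)), (0.024, np.float64(0.8466), np.float64(-0.6173))]
top blue [476.  145.2  10.5  39.9 339. ] [(0.006, np.float64(0.7908), np.float64(-0.6266)), (0.022, np.float64(0.7853), np.float64(-0.618)),
[... 1650 characters left out ...]
633), np.float64(0.0847)), (0.022, np.float64(0.4819), np.float64(0.081)), (0.024, np.float64(0.4843), np.float64(0.0805))]
scene blue [296.  227.8  12.2  14.3  83. ] [(0.006, np.float64(0.6111), np.float64(0.0054)), (0.022, np.float64(0.627), np.float64(0.0031)), (0.024, np.float64(0.629), np.float64(0.0029))]
scene blue [ 12.7 313.6   7.5  12.9  62. ] [(0.006, np.float64(0.7851), np.float64(-0.6018)), (0.022, np.float64(0.7979), np.float64(-0.5929)), (0.024, np.float64(0.7994), np.float64(-0.5918))]
scene blue [  5.1 346.8  12.5  21.1 184. ] [(0.006, np.float64(0.8639), np.float64(-0.5956)), (0.022, np.float64(0.8752), np.float64(-0.5867)), (0.024, np.float64(0.8766), np.float64(-0.5856))]
```

View pics/wrist0.png

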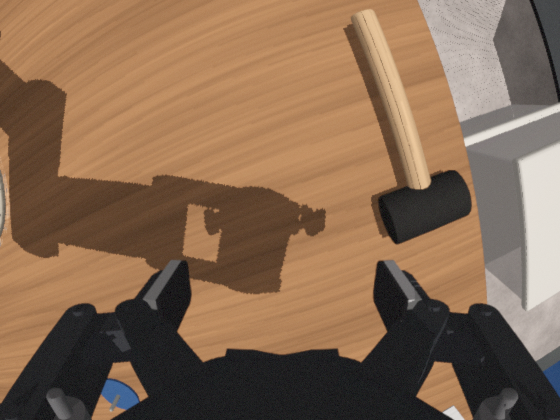

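```bash
cat >> h.py <<'E'
from scipy.spatial.transform import Rotation as Ro, Slerp
def plan(wps,yaw=30.):
    "wps: list of (x,y,z,nrows); closing axis at yaw deg; prints rows"
    s=observe(); p=np.array(s["position"]); R=np.array(s["tool_rot"])
    c,n=np.cos(np.radians(yaw)),np.sin(np.radians(yaw))
    y=np.array([c,n,0]); z=np.array([0,0,-1.]); G=np.stack([np.cross(y,z),y,z],1)
    print("at",np.round(p*1000,1),"w",round(s["grip_width"],4),"t",round(s["time_s"],2))
    if np.dot(G[:,1],R[:,1])<0: G[:,:2]*=-1
    for k,(a,b,e,m) in enumerate(wps):
        q=np.array([a,b,e]); E=G; w=Ro.from_matrix(R.T@E).as_rotvec()/m
        dps=[];ts=[]
        for i in range(m):
            Ri=R@Ro.from_rotvec(w*i).as_matrix()
            dps.append(np.round(Ri.T@((q-p)/m)*100,2).tolist()); ts.append(np.round(w,3).tolist())
        print(dps if np.abs(w).max()>.004 else [dps[0],"x",m], ts[0]); p=q;R=E
E
python3 -c "
from h import *
plan([(.471,.2827,.14,11)])"
```

```text
at [197.1 513.2 230.9] w 0.0853 t 0.15
[[-3.08, -1.06, 0.83], [-3.14, -0.87, 0.83], [-3.18, -0.68, 0.83], [-3.22, -0.48, 0.83], [-3.24, -0.28, 0.83], [-3.25, -0.08, 0.83], [-3.25, 0.12, 0.83], [-3.24, 0.33, 0.83], [-3.21, 0.52, 0.83], [-3.17, 0.72, 0.83], [-3.12, 0.92, 0.83]] [-0.0, 0.0, 0.062]
```

>>> move_arm --jaw '[8.5,8.5,8.5,8.5,8.5,8.5,8.5,8.5,8.5,8.5,8.5,8.5]' --dp '[[-3.08,-1.06,0.83],[-3.14,-0.87,0.83],[-3.18,-0.68,0.83],[-3.22,-0.48,0.83],[-3.24,-0.28,0.83],[-3.25,-0.08,0.83],[-3.25,0.12,0.83],[-3.24,0.33,0.83],[-3.21,0.52,0.83],[-3.17,0.72,0.83],[-3.12,0.92,0.83],[0,0,0]]' --turn '[[0,0,0.062],[0,0,0.062],[0,0,0.062],[0,0,0.062],[0,0,0.062],[0,0,0.062],[0,0,0.062],[0,0,0.062],[0,0,0.062],[0,0,0.062],[0,0,0.062],[0,0,0]]'

```text
time_s: 1.15
position: [0.474, 0.2792, 0.1382]
tool_rot: [[-0.492, 0.871, -0.001], [0.871, 0.492, -0.002], [-0.001, -0.002, -1.0]]
ft_force: [0.2, -0.3, 0.6]
grip_width: 0.0848
gripper_force: 0.0
```

```bash
cat >> h.py <<'E'
def look(name,zs=(.006,.022,.024)):
    s=observe(); im,d=cams.get_image("wrist"); cv2.imwrite(f"pics/{name}.png",im[:,:,::-1])
    for c in ["yellow","blue"]:
        for b in blobs(im,c,200):
            print(c,np.round(b).astype(int),[(z,np.round(pix2w("wrist",b[0],b[1],z,s)*1000,1).tolist()) for z in zs])
E
python3 -c "
from h import *
print(np.round(observe()['tool_rot'],3));look('w1')
plan([(.471,.2827,.14,1)])"
```

```text
[[-0.492  0.871 -0.001]
 [ 0.871  0.492 -0.002]
 [-0.001 -0.002 -1.   ]]
blue [ 278  194   68   69 2885] [(0.006, [469.1, 281.2]), (0.022, [467.4, 284.6]), (0.024, [467.1, 285.0])]
blue [ 200  336   32   54 1373] [(0.006, [470.9, 103.9]), (0.022, [469.1, 117.7]), (0.024, [468.9, 119.5])]
blue [551 364  22  62 779] [(0.006, [987.0, 259.1]), (0.022, [955.0, 263.9]), (0.024, [951.0, 264.5])]
at [472.2 280.8 138.9] w 0.0851 t 1.2
[[0.22, -0.01, -0.11]] [-0.002, -0.0, -0.006]
```

View pics/w1.png

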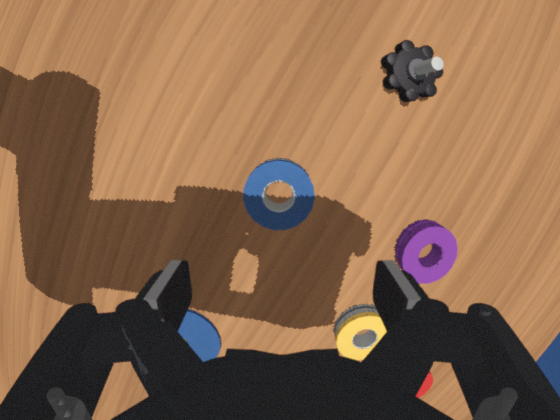

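The wrist view shows blue_large at (278,194), clear of the knob and the purple ring. Now I'll descend on it.

```bash
python3 -c "
from h import *
plan([(.4685,.284,.05,4),(.4685,.284,.003,3)])"
```

```text
at [472.2 280.8 138.9] w 0.0851 t 1.2
[[0.11, -0.04, 2.22], 'x', 4] [-0.0, -0.0, -0.001]
[[0.0, 0.0, 1.57], 'x', 3] [0.0, 0.0, 0.0]
```

>>> move_arm --jaw '[8.5,8.5,8.5,8.5,8.5,8.5,8.5,8.5,5,5,5,5]' --dp '[[0.11,-0.04,2.22],[0.11,-0.04,2.22],[0.11,-0.04,2.22],[0.11,-0.04,2.22],[0,0,1.57],[0,0,1.57],[0,0,1.57],[0,0,0],[0,0,0],[0,0,0],[0,0,0],[0,0,0]]' --turn '[[0,0,0],[0,0,0],[0,0,0],[0,0,0],[0,0,0],[0,0,0],[0,0,0],[0,0,0],[0,0,0],[0,0,0],[0,0,0],[0,0,0]]' --force 60

```text
time_s: 2.2
position: [0.4674, 0.2862, 0.006]
tool_rot: [[-0.499, 0.867, 0.002], [0.867, 0.499, 0.001], [-0.0, 0.002, -1.0]]
ft_force: [-3.1, 0.4, 8.3]
grip_width: 0.0564
gripper_force: 62.1
```

```bash
python3 -c "
from h import *
s=observe();p=s['position'];print(s['gripper_force'])
plan([(p[0],p[1],.06,2),(.4605,.0858,.08,6)])"
```

```text
62.11862985044718
at [467.4 286.2   6. ] w 0.0564 t 2.2
[[-0.0, 0.01, -2.7], 'x', 2] [0.001, 0.0, -0.001]
[[-2.84, -1.77, -0.33], 'x', 6] [0.0, 0.0, 0.0]
```

>>> move_arm --jaw '[5,5,5,5,5,5,5,5,5]' --dp '[[0,0,-2.7],[0,0,-2.7],[-2.84,-1.77,-0.33],[-2.84,-1.77,-0.33],[-2.84,-1.77,-0.33],[-2.84,-1.77,-0.33],[-2.84,-1.77,-0.33],[-2.84,-1.77,-0.33],[0,0,0]]' --turn '[[0,0,0],[0,0,0],[0,0,0],[0,0,0],[0,0,0],[0,0,0],[0,0,0],[0,0,0],[0,0,0]]'

```text
time_s: 2.95
position: [0.4605, 0.0807, 0.0792]
tool_rot: [[-0.495, 0.869, 0.002], [0.869, 0.495, -0.001], [-0.002, 0.001, -1.0]]
ft_force: [0.4, -0.5, -2.2]
grip_width: 0.056
gripper_force: 66.1
```

```bash
python3 -c "
from h import *
look('w2',(.006,.1)); plan([(.4605,.0858,.08,1)])"
```

```text
blue [ 282  195   86  122 6571] [(0.006, [451.7, 96.2]), (0.1, [440.2, 116.2])]
blue [ 282  281  117  128 9352] [(0.006, [484.4, 38.7]), (0.1, [458.6, 83.9])]
blue [403 373  26  29 379] [(0.006, [638.6, 3.5]), (0.1, [545.4, 64.0])]
blue [552 408  17  39 424] [(0.006, [985.4, 14.7]), (0.1, [740.5, 70.3])]
at [460.4  82.8  78.9] w 0.0561 t 3.0
[[0.26, 0.15, -0.11]] [0.001, 0.001, -0.006]
```

View pics/w2.png

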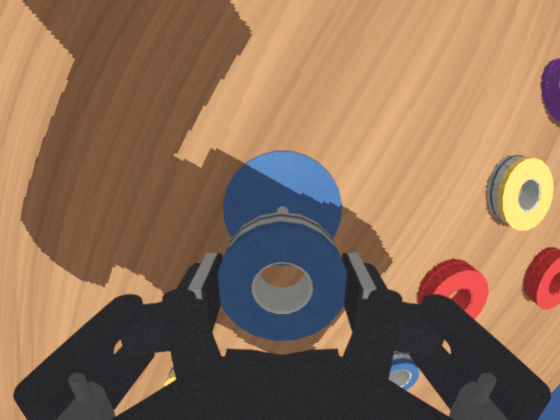

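The roll is held level at (282,282). The pin tip shows at about (282,208) and the plate's visible arc is centred near column 282. I'll compute the axis from these.

```bash
cat >> h.py <<'E'
def plate(png,col,cmax_row,s=None,minarea=2000):
    "circle r=42 at z=6mm fitted to the plate's visible contour above row cmax_row"
    from scipy.optimize import least_squares
    im=cv2.imread(png)[:,:,::-1]; h=cv2.cvtColor(np.ascontiguousarray(im),cv2.COLOR_RGB2HSV)
    m=cv2.inRange(h,*{"yellow":((22,120,60),(35,255,255)),"blue":((98,100,40),(125,255,255))}[col])
    m[cmax_row:]=0
    cs,_=cv2.findContours(m,cv2.RETR_EXTERNAL,cv2.CHAIN_APPROX_NONE); c=max(cs,key=cv2.contourArea)[:,0]
    c=c[c[:,1]<cmax_row-3]
    P=np.array([pix2w("wrist",*q,.006,s) for q in c])
    r=least_squares(lambda x:np.hypot(*(P-x).T)-.042,P.mean(0),loss="soft_l1",f_scale=.001)
    print("plate",np.round(r.x*1000,1),"resid mm",round(1e3*np.abs(r.fun).mean(),2),len(P))
E
python3 -c "
from h import *
plate('pics/w2.png','blue',204)
print(pix2w('wrist',282,208,.046),pix2w('wrist',282,282,.1))"
```

```text
plate [457.9  87.4] resid mm 0.44 147
[0.45040753 0.10043955] [0.45873148 0.0856858 ]
```

```bash
python3 -c "
from h import *
plan([(.4596,.0845,.05,2),(.4596,.0845,.013,3)])"
```

```text
at [460.4  82.8  78.9] w 0.0561 t 3.0
[[0.1, 0.0, 1.45], 'x', 2] [0.001, 0.001, -0.003]
[[0.0, 0.0, 1.23], 'x', 3] [0.0, 0.0, 0.0]
```

>>> move_arm --jaw '[5,5,5,5,5,5,5]' --dp '[[0.1,0,1.45],[0.1,0,1.45],[0,0,1.23],[0,0,1.23],[0,0,1.23],[0,0,0],[0,0,0]]' --turn '[[0,0,0],[0,0,0],[0,0,0],[0,0,0],[0,0,0],[0,0,0],[0,0,0]]'

```text
time_s: 3.58
position: [0.459, 0.0875, 0.0122]
tool_rot: [[-0.5, 0.866, -0.0], [0.866, 0.5, 0.0], [0.0, -0.0, -1.0]]
ft_force: [-0.4, -0.1, -3.9]
grip_width: 0.0561
gripper_force: 71.2
```

```bash
python3 -c "
from h import *
plan([(.459,.0875,.075,2),(.625,.005,.12,5)])"
```

```text
at [459.   87.5  12.2] w 0.0561 t 3.58
[[0.0, -0.0, -3.14], 'x', 2] [-0.0, -0.0, -0.0]
[[-3.09, 2.05, -0.9], 'x', 5] [0.0, 0.0, 0.0]
```

>>> move_arm --jaw '[7.8,7.8,7.8,7.8,7.8,7.8,7.8,7.8,7.8,7.8,7.8,7.8]' --dp '[[0,0,0],[0,0,0],[0,0,0],[0,0,-3.1],[0,0,-3.1],[-3.1,2.05,-0.9],[-3.1,2.05,-0.9],[-3.1,2.05,-0.9],[-3.1,2.05,-0.9],[-3.1,2.05,-0.9],[0,0,0],[0,0,0]]' --turn '[[0,0,0],[0,0,0],[0,0,0],[0,0,0],[0,0,0],[0,0,0],[0,0,0],[0,0,0],[0,0,0],[0,0,0],[0,0,0],[0,0,0]]'

```text
time_s: 4.58
position: [0.6263, 0.0026, 0.1193]
tool_rot: [[-0.498, 0.867, 0.001], [0.867, 0.498, -0.0], [-0.001, 0.001, -1.0]]
ft_force: [-0.2, 0.2, -0.2]
grip_width: 0.0779
gripper_force: 0.0
```

```bash
python3 -c "
from h import *
look('w3',(.022,.030))
plan([(.625,.005,.12,1)])"
```

```text
blue [ 155   29   68   89 3974] [(0.022, [470.7, 79.2]), (0.03, [474.7, 78.6])]
blue [ 280  205   52   53 1226] [(0.022, [623.0, 5.2]), (0.03, [621.9, 7.2])]
blue [ 543  339   44  116 2792] [(0.022, [1000.6, 20.3]), (0.03, [986.9, 21.7])]
blue [456 411  19  21 284] [(0.022, [960.0, -121.5]), (0.03, [947.7, -115.3])]
at [624.9   3.5 118.8] w 0.0777 t 4.63
[[0.13, 0.08, -0.12], 'x', 1] [-0.0, -0.001, -0.002]
```

View pics/w3.png

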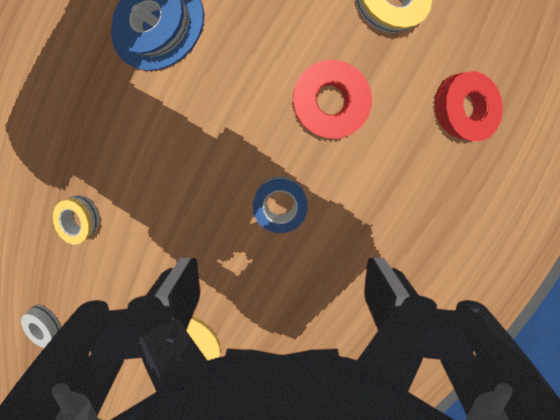

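The blue_large lies on its stand with the pin in its bore, seen at (155,29). blue_small is at (280,205), near the point under the tool.

```bash
python3 -c "
from h import *
plan([(.6230,.0050,.05,4),(.6230,.0050,.003,3)])"
```

```text
at [624.9   3.5 118.8] w 0.0777 t 4.63
[[0.06, -0.02, 1.72], 'x', 4] [-0.0, -0.0, -0.0]
[[0.0, 0.0, 1.57], 'x', 3] [0.0, 0.0, 0.0]
```

>>> move_arm --jaw '[7.8,7.8,7.8,7.8,7.8,7.8,7.8,3.5,3.5,3.5,3.5,3.5]' --dp '[[0.06,-0.02,1.72],[0.06,-0.02,1.72],[0.06,-0.02,1.72],[0.06,-0.02,1.72],[0,0,1.57],[0,0,1.57],[0,0,1.57],[0,0,0],[0,0,0],[0,0,0],[0,0,0],[0,0,0]]' --turn '[[0,0,0],[0,0,0],[0,0,0],[0,0,0],[0,0,0],[0,0,0],[0,0,0],[0,0,0],[0,0,0],[0,0,0],[0,0,0],[0,0,0]]' --force 45

```text
time_s: 5.63
position: [0.6237, 0.0054, 0.0046]
tool_rot: [[-0.499, 0.867, 0.002], [0.867, 0.499, -0.0], [-0.001, 0.001, -1.0]]
ft_force: [-2.0, 1.8, 7.2]
grip_width: 0.0404
gripper_force: 46.0
```

```bash
python3 -c "
from h import *
s=observe();p=s['position'];print(s['gripper_force'])
plan([(p[0],p[1],.09,3),(.458,.0873,.1,6)])"
```

```text
46.00748956203461
at [623.7   5.4   4.6] w 0.0404 t 5.63
[[-0.0, 0.0, -2.85], 'x', 3] [0.0, 0.0, -0.0]
[[2.56, -1.71, -0.17], 'x', 6] [0.0, 0.0, 0.0]
```

>>> move_arm --jaw '[3.5,3.5,3.5,3.5,3.5,3.5,3.5,3.5,3.5,3.5,3.5]' --dp '[[0,0,-2.85],[0,0,-2.85],[0,0,-2.85],[2.56,-1.71,-0.17],[2.56,-1.71,-0.17],[2.56,-1.71,-0.17],[2.56,-1.71,-0.17],[2.56,-1.71,-0.17],[2.56,-1.71,-0.17],[0,0,0],[0,0,0]]' --turn '[[0,0,0],[0,0,0],[0,0,0],[0,0,0],[0,0,0],[0,0,0],[0,0,0],[0,0,0],[0,0,0],[0,0,0],[0,0,0]]'

```text
time_s: 6.55
position: [0.4572, 0.0877, 0.0996]
tool_rot: [[-0.5, 0.866, 0.001], [0.866, 0.5, -0.0], [-0.001, 0.001, -1.0]]
ft_force: [-1.0, -0.0, -0.8]
grip_width: 0.0407
gripper_force: 46.3
```

```bash
python3 -c "
from h import *
s=observe();look('w4',(.006,.03,.119)); plate('pics/w4.png','blue',150,s)
plan([(.458,.0873,.07,1),(.458,.0873,.0365,3)])"
```

```text
blue [ 281  203   89  108 5812] [(0.006, [453.3, 93.0]), (0.03, [450.1, 98.7]), (0.119, [438.2, 119.6])]
blue [ 282  281   87   94 3897] [(0.006, [486.7, 36.4]), (0.03, [480.1, 47.8]), (0.119, [455.6, 90.2])]
blue [ 546  403   31   57 1074] [(0.006, [991.0, 19.9]), (0.03, [933.0, 33.0]), (0.119, [717.8, 81.6])]Traceback (most recent call last):
  File "<string>", line 3, in <module>
    s=observe();look('w4',(.006,.03,.119)); plate('pics/w4.png','blue',150,s)
                                            ~~~~~^^^^^^^^^^^^^^^^^^^^^^^^^^^^
  File "h.py", line 52, in plate
    cs,_=cv2.findContours(m,cv2.RETR_EXTERNAL,cv2.CHAIN_APPROX_NONE); c=max(cs,key=cv2.contourArea)[:,0]
                                                                        ~~~^^^^^^^^^^^^^^^^^^^^^^^^
ValueError: max() iterable argument is empty
```

View pics/w4.png

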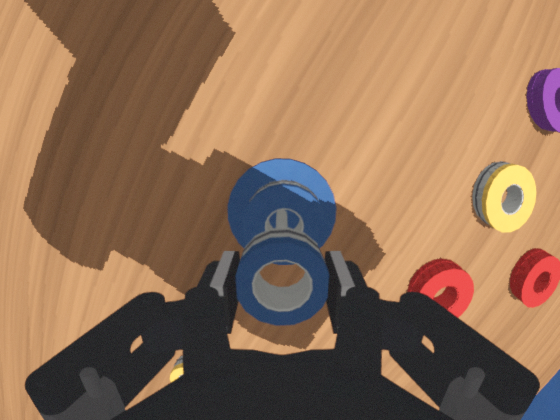

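The held small roll is at (282,281), and blue_large on its plate is centred near (282,205) below it. I'll fit the plate centre and compare.

```bash
python3 -c "
from h import *
plate('pics/w4.png','blue',210)
plan([(.458,.0873,.07,1),(.458,.0873,.0365,3)])"
```

```text
plate [459.2  84.8] resid mm 0.57 140
at [458.4  87.2  99.5] w 0.0405 t 6.6
[[0.03, -0.03, 2.95], 'x', 1] [0.001, 0.001, -0.001]
[[0.0, 0.0, 1.12], 'x', 3] [0.0, 0.0, 0.0]
```

>>> move_arm --jaw '[3.5,3.5,3.5,3.5,3.5,3.5]' --dp '[[-0.2,0,2.95],[0,0,1.1],[0,0,1.1],[0,0,1.1],[0,0,0],[0,0,0]]' --turn '[[0,0,0],[0,0,0],[0,0,0],[0,0,0],[0,0,0],[0,0,0]]'

```text
time_s: 7.1
position: [0.4596, 0.085, 0.0362]
tool_rot: [[-0.498, 0.867, -0.0], [0.867, 0.498, -0.0], [0.0, -0.0, -1.0]]
ft_force: [-0.2, -0.1, -0.2]
grip_width: 0.0406
gripper_force: 47.5
```

```bash
python3 -c "
from h import *
s=observe();p=s['position'];print(s['ft_force'],p)
plan([(p[0],p[1],.1,2),(.617,.198,.13,5)])"
```

```text
[-0.22169799 -0.09180701 -0.19327998] [0.45964933 0.08497035 0.03615174]
at [459.6  85.   36.2] w 0.0406 t 7.1
[[0.0, -0.0, -3.19], 'x', 2] [-0.0, -0.0, -0.001]
[[0.38, 3.86, -0.6], 'x', 5] [0.0, 0.0, 0.0]
```

>>> move_arm --jaw '[7,7,7,7,7,7.6,7.6,7.6,7.6,7.6,7.6,7.6]' --dp '[[0,0,0],[0,0,0],[0,0,0],[0,0,-3.2],[0,0,-3.2],[0.38,3.86,-0.6],[0.38,3.86,-0.6],[0.38,3.86,-0.6],[0.38,3.86,-0.6],[0.38,3.86,-0.6],[0,0,0],[0,0,0]]' --turn '[[0,0,0],[0,0,0],[0,0,0],[0,0,0],[0,0,0],[0,0,0],[0,0,0],[0,0,0],[0,0,0],[0,0,0],[0,0,0],[0,0,0]]'

```text
time_s: 8.1
position: [0.6174, 0.1991, 0.1302]
tool_rot: [[-0.5, 0.866, 0.001], [0.866, 0.5, 0.0], [-0.0, 0.001, -1.0]]
ft_force: [-0.9, 0.3, 0.3]
grip_width: 0.076
gripper_force: 0.0
```

```bash
python3 -c "
from h import *
look('w5',(.024,.030))
im,d=cams.get_image('top');cv2.imwrite('pics/t5.png',im[:,:,::-1])
for b in blobs(im,'blue'): print(np.round(b,1),pix2w('top',b[0],b[1],.006),pix2w('top',b[0],b[1],.052))
a=cv2.imread('pics/w5.png'); b=cv2.resize(im[170:330,130:370,::-1],None,fx=2.33,fy=2.33)
cv2.imwrite('pics/c5.png',cv2.resize(np.vstack([a,b[:,:560] if b.shape[1]>=560 else cv2.resize(b,(560,373))]),None,fx=.75,fy=.75))
plan([(.617,.198,.13,1)])"
```

```text
blue [  83  222   75   84 3303] [(0.024, [465.3, 95.6]), (0.03, [468.1, 99.6])]
blue [ 543  338   45  119 2906] [(0.024, [1005.2, 216.3]), (0.03, [995.0, 217.4])]
blue [455 411  18  20 267] [(0.024, [962.6, 68.5]), (0.03, [953.4, 73.2])]
[473.3 107.6   8.6  39.4 226. ] [ 0.91390913 -0.62712263] [ 0.89325483 -0.60254137]
[474.7 125.8  10.5  42.8 317. ] [ 0.8537245  -0.62737624] [ 0.83541109 -0.60278512]
[476.2 145.2  10.5  39.3 334. ] [ 0.79082835 -0.62717571] [ 0.77496129 -0.60259239]
[244.  251.9  26.2  26.9 538. ] [0.45756832 0.08711734] [0.45466348 0.08391809]
at [615.9 197.8 130.1] w 0.076 t 8.2
[[-0.04, 0.11, 0.01], 'x', 1] [-0.001, -0.0, -0.002]
```

View pics/c5.png

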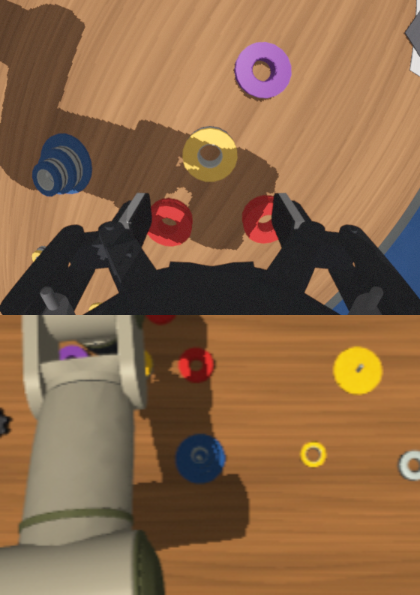

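The blue pair is stacked on its stand. yellow_large is at full-size pixel (280,205), half in shadow, and the finger lanes either side of it are free.

```bash
sed -i 's/"yellow":((22,150,120)/"yellow":((22,110,60)/' h.py; python3 -c "
from h import *
for b in blobs(cv2.imread('pics/w5.png')[:,:,::-1],'yellow',200): print(np.round(b,1),pix2w('wrist',b[0],b[1],.024))
print(pix2w('wrist',280,205,.024))
plan([(.6165,.1985,.05,4),(.6165,.1985,.003,3)])"
```

```text
[286.5 183.8  20.8  60.1 930. ] [0.60925982 0.21597629]
[0.61342863 0.19859477]
at [615.9 197.8 130.1] w 0.076 t 8.2
[[0.01, 0.03, 2.0], 'x', 4] [-0.0, -0.0, -0.0]
[[0.0, 0.0, 1.57], 'x', 3] [0.0, 0.0, 0.0]
```

>>> move_arm --jaw '[7.6,7.6,7.6,7.6,7.6,7.6,7.6,7.6,5,5,5,5]' --dp '[[0.02,0,2.0],[0.02,0,2.0],[0.02,0,2.0],[0,0,2.0],[0,0,1.57],[0,0,1.57],[0,0,1.57],[0,0,0],[0,0,0],[0,0,0],[0,0,0],[0,0,0]]' --turn '[[0,0,0],[0,0,0],[0,0,0],[0,0,0],[0,0,0],[0,0,0],[0,0,0],[0,0,0],[0,0,0],[0,0,0],[0,0,0],[0,0,0]]' --force 60

```text
time_s: 9.2
position: [0.6166, 0.1983, 0.005]
tool_rot: [[-0.499, 0.867, 0.001], [0.867, 0.499, -0.0], [-0.001, 0.001, -1.0]]
ft_force: [-3.1, -2.0, 6.9]
grip_width: 0.0561
gripper_force: 64.9
```

```bash
python3 -c "
from h import *
s=observe();p=s['position'];print(s['gripper_force'],s['ft_force'])
plan([(p[0],p[1],.09,3),(.6115,-.182,.09,10)])"
```

```text
64.90561477839947 [-3.05019329 -1.98535322  6.9137851 ]
at [616.6 198.3   5. ] w 0.0561 t 9.2
[[-0.0, 0.0, -2.83], 'x', 3] [0.0, 0.0, -0.001]
[[-3.27, -1.95, 0.0], 'x', 10] [0.0, 0.0, 0.0]
```

>>> move_arm --jaw '[5,5,5,5,5,5,5,5,5,5,5,5]' --dp '[[0,0,-2.83],[0,0,-2.83],[0,0,-2.83],[-3.27,-1.95,0],[-3.27,-1.95,0],[-3.27,-1.95,0],[-3.27,-1.95,0],[-3.27,-1.95,0],[-3.27,-1.95,0],[-3.27,-1.95,0],[-3.27,-1.95,0],[-3.27,-1.95,0]]' --turn '[[0,0,0],[0,0,0],[0,0,0],[0,0,0],[0,0,0],[0,0,0],[0,0,0],[0,0,0],[0,0,0],[0,0,0],[0,0,0],[0,0,0]]'

```text
time_s: 10.2
position: [0.6104, -0.1457, 0.0883]
tool_rot: [[-0.499, 0.867, -0.0], [0.867, 0.499, 0.0], [0.0, 0.0, -1.0]]
ft_force: [0.8, 0.3, -3.4]
grip_width: 0.0555
gripper_force: 66.6
```

>>> move_arm --jaw '[5,5,5]' --dp '[[-3.27,-1.95,0],[0,0,0],[0,0,0]]' --turn '[[0,0,0],[0,0,0],[0,0,0]]'

```text
time_s: 10.45
position: [0.6099, -0.184, 0.0879]
tool_rot: [[-0.496, 0.869, -0.0], [0.869, 0.496, 0.0], [0.0, -0.0, -1.0]]
ft_force: [0.8, 0.4, -4.4]
grip_width: 0.0558
gripper_force: 66.6
```

```bash
python3 -c "
from h import *
s=observe();look('w6',(.006,.109)); plate('pics/w6.png','yellow',204,s)
plan([(.6115,-.182,.06,1)])"
```

```text
yellow [ 295  243   31   73 1203] [(0.006, [628.8, -197.0]), (0.109, [604.1, -163.0])]
blue [ 545  364   39  112 2305] [(0.006, [1007.4, -191.4]), (0.109, [808.4, -160.0])]
plate [ 642.2 -107. ] resid mm 0.38 9
at [ 610.  -182.4   87.9] w 0.0557 t 10.5
[[-0.05, 0.15, 2.79], 'x', 1] [-0.0, -0.001, -0.003]
```

View pics/w6.png

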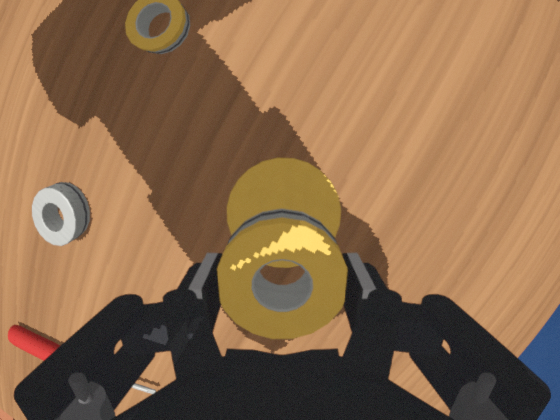

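The held yellow_large is at (282,280). The shaded yellow plate behind it has its top at (284,157) and sides at columns 227 and 341.

```bash
sed -i 's/((22,120,60),(35/((17,110,50),(36/; s/((22,110,60),(35/((17,150,50),(36/' h.py; python3 -c "
from h import *
h=cv2.cvtColor(cv2.imread('pics/w6.png'),cv2.COLOR_BGR2HSV);print(h[185,285],h[185,400],h[120,200],h[330,282])
sed=0
import h as H
im=cv2.imread('pics/w6.png')[:,:,::-1]
plate('pics/w6.png','yellow',207)
for b in blobs(im,'yellow',200): print(np.round(b,1))
print(pix2w('wrist',282,281,.107))"
```

```text
[ 21 166 154] [ 14 120 193] [ 14 129 111] [ 21 160 155]
plate [ 610.5 -181.4] resid mm 0.27 143
[ 154.2   23.2   50.8   61.5 1417. ]
[ 283.4  199.    82.7  115.1 5439. ]
[ 281.7  278.7  119.8  130.4 8518. ]
[ 0.60861769 -0.18004192]
```

>>> move_arm --jaw '[5,5,5,5,5,5,5]' --dp '[[-0.05,0.05,1.9],[0,0,1.9],[0,0,1.9],[0,0,1.3],[0,0,0.6],[0,0,0],[0,0,0]]' --turn '[[0,0,0],[0,0,0],[0,0,0],[0,0,0],[0,0,0],[0,0,0],[0,0,0]]'

```text
time_s: 11.08
position: [0.6114, -0.1812, 0.0126]
tool_rot: [[-0.5, 0.866, 0.001], [0.866, 0.5, -0.0], [-0.0, 0.0, -1.0]]
ft_force: [-0.3, -0.0, -3.9]
grip_width: 0.0558
gripper_force: 66.6
```

```bash
python3 -c "
from h import *
p=observe()['position']
plan([(p[0],p[1],.08,2),(.465,-.1025,.12,5)])"
```

```text
at [ 611.4 -181.2   12.6] w 0.0558 t 11.08
[[-0.0, 0.0, -3.37], 'x', 2] [0.0, 0.0, -0.0]
[[2.83, -1.75, -0.8], 'x', 5] [0.0, 0.0, 0.0]
```

>>> move_arm --jaw '[7.8,7.8,7.8,7.8,7.8,7.8,7.8,7.8,7.8,7.8,7.8,7.8]' --dp '[[0,0,0],[0,0,0],[0,0,0],[0,0,-3.37],[0,0,-3.37],[2.83,-1.75,-0.8],[2.83,-1.75,-0.8],[2.83,-1.75,-0.8],[2.83,-1.75,-0.8],[2.83,-1.75,-0.8],[0,0,0],[0,0,0]]' --turn '[[0,0,0],[0,0,0],[0,0,0],[0,0,0],[0,0,0],[0,0,0],[0,0,0],[0,0,0],[0,0,0],[0,0,0],[0,0,0],[0,0,0]]'

```text
time_s: 12.08
position: [0.4643, -0.1028, 0.1208]
tool_rot: [[-0.499, 0.867, 0.002], [0.867, 0.499, -0.001], [-0.002, 0.001, -1.0]]
ft_force: [-0.3, -0.2, -0.6]
grip_width: 0.0779
gripper_force: 0.0
```

```bash
python3 -c "
from h import *
look('w7',(.022,.030))
plan([(.465,-.1025,.05,4),(.465,-.1025,.003,3)])"
```

```text
yellow [ 281  209   53   54 1284] [(0.022, [463.6, -102.9]), (0.03, [462.5, -100.9])]
blue [ 389   23   55   92 3205] [(0.022, [461.1, 65.7]), (0.03, [460.1, 62.2])]
blue [553 373  18  47 488] [(0.022, [943.3, -122.1]), (0.03, [926.2, -119.5])]
at [ 465.2 -103.4  120.4] w 0.0782 t 12.13
[[0.03, 0.0, 1.76], 'x', 4] [0.0, 0.001, -0.0]
[[0.0, 0.0, 1.57], 'x', 3] [0.0, 0.0, 0.0]
```

View pics/w7.png

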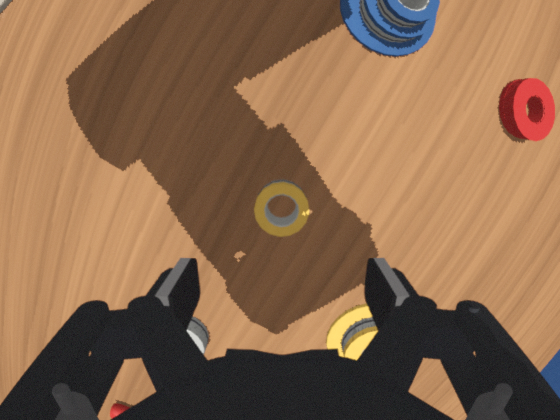

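yellow_small is at (281,209), right under the tool. The bare roll is well clear, at about 16 cm.

>>> move_arm --jaw '[7.8,7.8,7.8,7.8,7.8,7.8,7.8,3.5,3.5,3.5,3.5,3.5]' --dp '[[0.03,-0.01,1.76],[0.02,0,1.76],[0,0,1.76],[0,0,1.76],[0,0,1.57],[0,0,1.57],[0,0,1.57],[0,0,0],[0,0,0],[0,0,0],[0,0,0],[0,0,0]]' --turn '[[0,0,0],[0,0,0],[0,0,0],[0,0,0],[0,0,0],[0,0,0],[0,0,0],[0,0,0],[0,0,0],[0,0,0],[0,0,0],[0,0,0]]' --force 45

```text
time_s: 13.13
position: [0.4651, -0.1032, 0.0029]
tool_rot: [[-0.499, 0.867, 0.002], [0.867, 0.499, -0.001], [-0.002, 0.001, -1.0]]
ft_force: [-0.1, -0.1, 3.0]
grip_width: 0.0407
gripper_force: 45.8
```

```bash
python3 -c "
from h import *
p=observe()['position']
plan([(p[0],p[1],.09,3),(.611,-.1815,.1,6)])"
```

```text
at [ 465.1 -103.2    2.9] w 0.0407 t 13.13
[[-0.01, 0.0, -2.9], 'x', 3] [0.0, 0.001, -0.001]
[[-2.35, 1.45, -0.17], 'x', 6] [0.0, 0.0, 0.0]
```

>>> move_arm --jaw '[3.5,3.5,3.5,3.5,3.5,3.5,3.5,3.5,3.5,3.5,3.5]' --dp '[[0,0,-2.9],[0,0,-2.9],[0,0,-2.9],[-2.35,1.45,-0.17],[-2.35,1.45,-0.17],[-2.35,1.45,-0.17],[-2.35,1.45,-0.17],[-2.35,1.45,-0.17],[-2.35,1.45,-0.17],[0,0,0],[0,0,0]]' --turn '[[0,0,0],[0,0,0],[0,0,0],[0,0,0],[0,0,0],[0,0,0],[0,0,0],[0,0,0],[0,0,0],[0,0,0],[0,0,0]]'

```text
time_s: 14.05
position: [0.6104, -0.182, 0.099]
tool_rot: [[-0.498, 0.867, -0.0], [0.867, 0.498, 0.0], [0.0, -0.0, -1.0]]
ft_force: [-0.5, -0.4, -2.0]
grip_width: 0.0406
gripper_force: 46.4
```

```bash
python3 -c "
from h import *
s=observe();look('w8',(.006,.03,.119)); plate('pics/w8.png','yellow',207,s)
plan([(.611,-.1815,.07,1),(.611,-.1815,.035,3)])"
```

```text
yellow [ 280  203   92  106 5608] [(0.006, [605.7, -176.8]), (0.03, [602.6, -171.2]), (0.119, [591.1, -150.1])]
yellow [284 216  18  27 236] [(0.006, [612.9, -183.9]), (0.03, [609.0, -177.5]), (0.119, [594.8, -153.7])]
yellow [ 282  280   89   96 3517] [(0.006, [639.2, -232.4]), (0.03, [632.7, -221.0]), (0.119, [608.5, -178.9])]
blue [ 542  361   46  128 3443] [(0.006, [1017.3, -190.6]), (0.03, [972.1, -183.5]), (0.119, [804.7, -157.2])]
plate [ 610.3 -183.2] resid mm 2.1 147
at [ 609.7 -181.4   99. ] w 0.0407 t 14.1
[[-0.08, 0.11, 2.9], 'x', 1] [-0.001, -0.001, -0.002]
[[0.0, 0.0, 1.17], 'x', 3] [0.0, 0.0, 0.0]
```

View pics/w8.png

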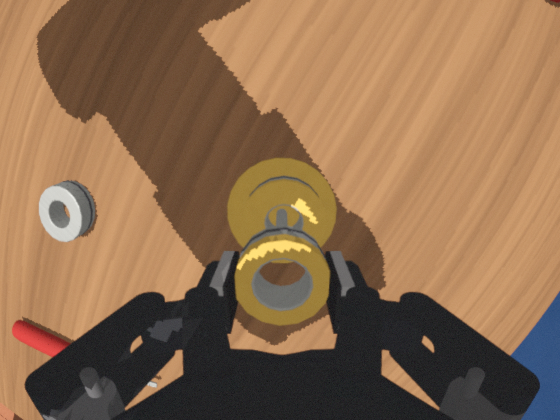

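The held small roll is at (282,280), with yellow_large on its plate and the pin in its bore below. The two line up, so I'll lower it.

>>> move_arm --jaw '[3.5,3.5,3.5,3.5,3.5,3.5]' --dp '[[-0.05,0.05,2.9],[0,0,1.3],[0,0,1.3],[0,0,0.95],[0,0,0],[0,0,0]]' --turn '[[0,0,0],[0,0,0],[0,0,0],[0,0,0],[0,0,0],[0,0,0]]'

```text
time_s: 14.6
position: [0.6105, -0.1816, 0.0351]
tool_rot: [[-0.499, 0.867, -0.0], [0.867, 0.499, 0.0], [0.0, -0.0, -1.0]]
ft_force: [0.2, -0.2, -1.3]
grip_width: 0.0403
gripper_force: 47.0
```

>>> move_arm --jaw '[7,7,7,7,7,7,7,7,7,7,7,7]' --dp '[[0,0,0],[0,0,0],[0,0,0],[0,0,0],[0,0,-3],[0,0,-3],[3,0,-2],[3,0,-2],[3,0,-2],[3,0,0],[0,0,0],[0,0,0]]' --turn '[[0,0,0],[0,0,0],[0,0,0],[0,0,0],[0,0,0],[0,0,0],[0,0,0],[0,0,0],[0,0,0],[0,0,0],[0,0,0],[0,0,0]]'

```text
time_s: 15.6
position: [0.5507, -0.0769, 0.1555]
tool_rot: [[-0.5, 0.866, 0.001], [0.866, 0.5, -0.0], [-0.001, 0.001, -1.0]]
ft_force: [0.3, -0.9, -0.4]
grip_width: 0.0703
gripper_force: 0.0
```

```bash
python3 -c "
from h import *
a,_=cams.get_image('top'); b,d=cams.get_image('scene'); w,_=cams.get_image('wrist')
for n,im in (('top',a),('scene',b)):
  for c in ('yellow','blue'):
    for q in blobs(im,c,60): print(n,c,np.round(q,1),pix2w(n,q[0],q[1],.006),pix2w(n,q[0],q[1],.052))
A=cv2.resize(a[160:300,180:420],(480,280));B=cv2.resize(b[130:270,170:410],(480,280))
cv2.imwrite('pics/f.png',np.vstack([A,B])[:,:,::-1]);cv2.imwrite('pics/w9.png',w[:,:,::-1])
print(observe()['position'])"
```

```text
top blue [473.2 107.6   8.6  39.6 221. ] [ 0.91390239 -0.62679862] [ 0.89324834 -0.60222997]
top blue [475.9 125.6  10.1  40.3 296. ] [ 0.85454263 -0.63118887] [ 0.83619739 -0.60644946]
top blue [476.  144.7   9.4  40.1 292. ] [ 0.79244415 -0.62694962] [ 0.77651425 -0.6023751 ]
top blue [244.  251.7  26.4  27.1 547. ] [0.45797758 0.08696553] [0.45505682 0.08377219]
scene yellow [216.2 232.9  34.5  35.8 762. ] [ 0.60437918 -0.18395848] [ 0.6505255  -0.18037202]
scene blue [ 79.4  46.8   9.9  51.1 307. ] [-0.45337486 -0.67909239] [-0.35116439 -0.64926234]
scene blue [ 432.5   56.2   33.7   78.3 1350. ] [-0.20043745  0.61291171] [-0.11163343  0.57426165]
scene blue [ 64.4  54.   14.5  21.2 175. ] [-0.39939111 -0.72407976] [-0.30004194 -0.69186524]
scene blue [318.6 182.3  26.3  28.5 366. ] [0.45096103 0.08651976] [0.50523896 0.07577005]
scene blue [ 365.5 -171.8  165.7 1197.2   95. ] [-6.11689518  1.76023649] [-5.71450103  1.66077475]
scene blue [  5.7 347.2  13.9  21.3 216. ] [ 0.86490119 -0.59418161] [ 0.89723905 -0.56885209]
[ 0.55138603 -0.07864151  0.15442021]
```

View pics/f.png

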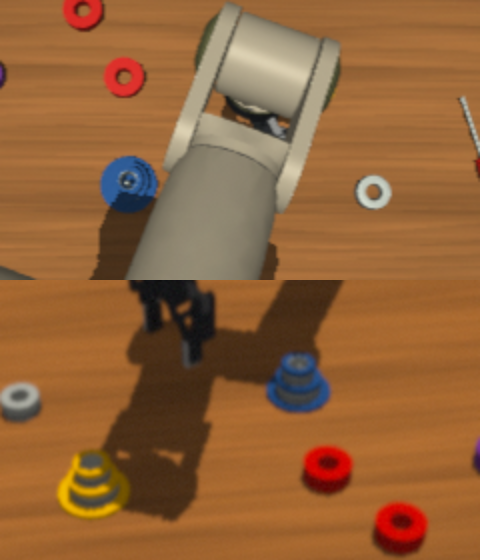

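View pics/w9.png

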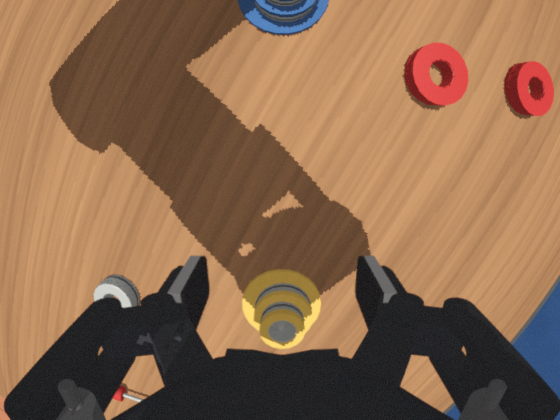

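Both pairs are stacked level on their stands, blue at crop pixel (298,380) and yellow at (93,480), and the gripper is clear. I'm handing the job in.

```bash
python3 -c "
from rig import ticket
print(ticket.close_job())"
```

```text
the job is handed in; nothing more can be done
None
```

All four painted rolls are on the stands of their own colour, large below small and painted faces up, and the job was handed in at about 16 s; the bare roll, star knob and screwdriver were not touched, and no verdict came back.

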